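# Hang the pulley plate on its headed stud

## Task

Take the grey pulley plate by its grip out of the wooden rack, slip the keyhole over the headed stud of the upright board until the plate lies flat against the board, then slide it down, still in your grip, until it is fully home on the stud, and let go. The stud is clamped anywhere along a short crosswise strut, so find it gently by feel or sight: never press or pull on the board or stud with more than 30 N. Leave the other gear on the table alone.

Things in the scene. Friction and masses are not known exactly. Their poses are not given: they have to be found in the camera images.
- board: Fixed upright board, 180 mm wide (y), 24 thick, top edge 183 up. Origin: middle of its underside on the table; x out of the face with the stud, away from the robot; z up. Face at x=12 mm. Steel stud along x, axis at z=165: neck dia 8, 8.5 long from the face, then head dia 20, 5 thick. Its y is anywhere from -18 to +18 mm, not reported: feel or look for it. It stays put under 30 N.
- rack: Fixed dark wooden rack, 70 x 120 mm, 85 mm high, holding the plate upright by its side edges in 7.5 mm wide grooves, 75 mm deep, open at the top. Origin: centre of the underside; z up; x is the plate's front normal. Lift the plate straight up by 90 mm or more to clear it.
- plate_grip (a point): Centre of the rubber grip block on top of the grey steel pulley plate (0.3 to 0.55 kg): 14 mm thick (x), 40 wide (y), 60 tall; pinch its thickness from above. Plate axes: z up, x out of its front (the sheave side, reaching 20 mm out; front faces away from the board), y across. The plate is 70 wide, 5 thick, in the block's mid-plane, 30 to 170 mm below this point.
- plate_hole (a point): Centre of the keyhole's wide entry, 75 mm below plate_grip, in the plate's mid-plane; eight-sided, 24 mm across flats. A slot 11 mm wide leads straight up from it.
- plate_seat (a point): Point in the slot 50 mm below plate_grip, 25 above plate_hole, in the mid-plane: the axis of the stud's neck lies here when the plate is fully home, the neck touching the slot's upper end. In the board's frame it is then at z=165 mm and x=14.5 (flat on the board) to 18 mm (loose behind the head).
- plate: The pulley plate itself: origin at the middle of its lower edge, 170 mm below plate_grip.
- carabiner_a: Bystander, leave alone: purple twistlock carabiner, 105 x 55 x 12 mm, lying near the middle of the table. Origin at its underside.
- carabiner_b: Bystander, leave alone: another such carabiner, farther back. Origin at its underside.
- helmet_clip: Bystander, leave alone: black polymer helmet clip, 65 x 36 x 12 mm, lying between rack and board. Origin at its underside.
- feeler_gauge: Bystander, leave alone: brass feeler gauge, fanned, 140 x 40 x 10 mm, lying at the back. Origin at its underside.
- rescue_pulley: Bystander, leave alone: grey steel rescue pulley, 90 x 50 x 25 mm, lying at the left. Origin at its underside.
- screw_tray: Bystander, leave alone: grey open tray, 100 x 140 x 35 mm, at the right. Origin at its underside.
Not all that is in view belongs to the job. What is shaped like the plate but purple or red is not meant.

How it is judged:
On the way, in this order (a step that is already met when the one before it is completed fails the run):
1. the plate is lifted out of the rack in the grip (z of plate_seat in the frame of rack above 0.2 m and contact force between the fingers and plate above 0.5 N), for 0.1 s.
2. the entry hole is over the head and the plate lies against the board, before sliding down (x of plate_seat in the frame of board between 0.011 and 0.0195 m and y of plate_seat in the frame of board between -0.026 and 0.026 m and z of plate_seat in the frame of board between 0.18 and 0.2 m and angle between plate_seat's own z axis and vertical below 0.1 rad), for 0.1 s.
3. the plate is slid down fully home while still gripped (x of plate_seat in the frame of board between 0.011 and 0.0195 m and y of plate_seat in the frame of board between -0.026 and 0.026 m and z of plate_seat in the frame of board between 0.162 and 0.168 m and contact force between the fingers and plate above 0.5 N), for 0.15 s.
At the end, for the whole second after the job is handed in: The plate hangs on the stud, released and at rest: the neck within 3 mm of the upper end of the slot, the plate behind the head (its mid-plane less than 19.5 mm from the board's middle plane), upright within 7 degrees, facing as the board's face does (x of plate_seat in the frame of board between 0.011 and 0.0195 m and y of plate_seat in the frame of board between -0.026 and 0.026 m and z of plate_seat in the frame of board between 0.162 and 0.168 m and angle between plate_seat's own z axis and vertical below 0.12 rad and angle between the x axis of plate_seat and the x axis of board, either way round below 0.15 rad and linear speed of plate below 0.02 m/s); the robot touches nothing.
It fails at once if more than 30 N between the plate and the board or its stud (contact force between plate and board above 30 N).
It fails at once if more than 30 N between the robot and the board (contact force between any of the fingers, the arm and board above 30 N).
It fails at once if a bystander is moved by more than 20 mm (distance of any of carabiner_a, carabiner_b, helmet_clip, feeler_gauge, rescue_pulley, screw_tray from where it was at the start of the episode above 0.02 m).
It also fails if it takes over 69 s, if anything falls off the work surface, if the arm or the gripper's body presses on something with over 40 N, if the wrist force passes 120 N, or if a joint passes its speed limit or range.

## Robot

A 6-joint arm with a two-finger parallel gripper is mounted at the origin on the work surface. World frame = base frame: x ahead of the robot, y to its left, z up, the work surface at z = 0. Lengths are in m, angles in rad, forces in N, time in s.
With the tool pointing down it reaches from about 0.35 to 0.975 m from the base axis. Payload 4.9 kg.
Tool frame: the origin (TCP) lies midway between the tips of the shut fingers; the grasp point (between the pads) lies bot.tcp_to_grasp behind it (bot.tcp_to_grasp is the distance from the TCP to the grasp point, in m); z points along the fingers, y is the direction in which the jaws open and shut (so a half turn about z gives the same grasp; the last joint's range is limited). The gripper opens to 85 mm and grips with 20 to 120 N. Pads are 22 mm wide; open, the fingers measure 114 mm over their backs; the gripper's body (76 mm by 85 mm) begins 54 mm behind the grasp point. The pads swing forward as they close: fully open they stand 13 mm farther back than shut.
Start: joints at [-1.231, 0.053, 1.613, -0, 1.476, -0.119], TCP at [0.277, -0.56, 0.231] pointing down, gripper open.
Joint ranges: [-3.01, 3.01], [-1.01, 2.22], [0.06, 2.58], [-1.02, 4.17], [0.09, 2.62], [-3.14, 3.14]. Speed limits (rad/s): [2.57, 2.57, 3.14, 3.14, 3.14, 3.14].

## Interface

Orientations are given as a unit quaternion [x, y, z, w].
In Python, from station import bot gives the robot as it stands.
- The arm moves only by the shell command python3 -m handwheel 'ROWS' [FORCE]. ROWS is text: rows parted by semicolons, each of 7 numbers parted by spaces: the turn, a rotation vector about the tool's x, y, z in units of 8 degrees (1.0 is 8 degrees), then the shift along the tool's x, y, z in units of 25 mm (1.0 is 25 mm), then the gripper command: -1 is fully open, 1 is shut, values between are in proportion. In form: rx ry rz dx dy dz claw; .... A call has exactly 8 rows; each row is the pose to reach, as a shift and turn from the pose commanded when the call began, along the tool's axes at that moment; what a row does not reach only later rows make up. A row lasts 1/10 s, in which the tool goes at most 50 mm and 8.59 degrees, less where a joint would pass 70% of its speed; a pose out of reach is approached as far as the arm can. A call with a gripper value outside its range is refused whole. The fingers move at their own pace and stop on an object; FORCE is the grip in N (left out, the last holds). Time passes only in rows, so rows that repeat a pose let the fingers close, or fill a call up. It gives the time, the measured TCP pose, the force and the opening at its end, in the units of the state.
- bot.read_state(): the state, without advancing time (a new reading comes with each control period).
- bot.snapshot(name): name is "side" or "top" or "wrist"; returns (picture, depth): 384x512x3 uint8, blue, green, red; 384x512 float32, m along the optical axis (not along the pixel's ray), 0 where there is no reading.
- bot.camera_info(name): a dict with "intrinsics" (3x3 intrinsics, pixels), "xyz" and "orientation" of the camera in the world; the wrist camera has in their place "tool_from_camera" (4x4, takes a point from camera to tool coordinates, whose origin is the TCP and whose axes are the flange's). Camera axes: x right, y down, z forward; pixel columns grow to the right and rows downward; lengths in m; the calibration is good to about 2 mm. A picture is of the moment at which its call begins: read the wrist's pose just before it. camera_info takes no time and is no camera call.
- bot.sign_off(): hands the job in, once; it reports no verdict.
The state is a dict: "t": time; "joint_pos": joint angles; "qd": joint speeds; "tau": joint torques, N m; "eef_pos": TCP position; "tool_rot": TCP orientation; "force": force on the tool from outside, world axes, zero at the start; "wrist_torque": the same for the moment, N m; "width": opening from 0.0 (shut) to 1.0 (fully open).
Only numpy, scipy, OpenCV 4.12 (cv2) and the standard library are available. Lean on these libraries where they do the work, as an engineer would, in place of code of your own. Each camera call takes 0.05 s, during which the arm holds its last target.

## Working session

There is one attempt and no reset: what is moved stays moved. The work goes in short steps, Python scripts to look and compute and a shell command to move; the robot and the scene stay as the last step left them, time stands still between calls to the robot, and variables do not carry over. Pictures are saved under pics/ and viewed, and the job is handed in when it is done.

```bash
ls; mkdir -p pics
python3 - <<'E'
from station import bot
import cv2,numpy as np
print(bot.read_state(), bot.tcp_to_grasp)
for n in ("side","top","wrist"):
    print(n,bot.camera_info(n))
for n in ("side","top"):
    p,d=bot.snapshot(n); cv2.imwrite(f"pics/{n}0.png",p); np.save(f"pics/{n}0.npy",d)
E
```

```text
pics
{'t': 0.0, 'joint_pos': array([-1.23098379e+00,  5.33567087e-02,  1.61429471e+00,  1.64425554e-05,
        1.47598161e+00, -1.18985406e-01]), 'qd': array([-0.00134653, -0.00143791,  0.00102072, -0.00076411, -0.00145772,
        0.00331855]), 'tau': array([-6.62295806e-04, -3.93677294e+01, -3.70177567e+01, -1.57282907e-04,
        7.17664356e-03,  7.53008749e-06]), 'eef_pos': array([ 0.2765995 , -0.55977314,  0.23006268]), 'tool_rot': array([ 9.73802913e-01,  2.27391394e-01, -1.04279992e-04, -1.01487610e-03]), 'force': array([-0.53411093,  0.4703267 , -0.64128416]), 'wrist_torque': array([ 0.0085696 , -0.05199722,  0.04665118]), 'width': 0.9959963650164637} 0.0187
side {'intrinsics': array([[408.71122247,   0.        , 262.82786331],
       [  0.        , 408.71122247, 187.37731702],
       [  0.        ,   0.        ,   1.        ]]), 'xyz': array([0.14199574, 0.70216224, 0.76028231]), 'orientation': array([-0.19490325,  0.8794631 , -0.42273788,  0.09924751])}
top {'intrinsics': array([[422.24138172,   0.        , 262.97949471],
       [  0.        , 422.24138172, 192.52269584],
       [  0.        ,   0.        ,   1.        ]]), 'xyz': array([ 0.38018788, -0.01809848,  1.18223973]), 'orientation': array([ 0.71593313, -0.69649275,  0.03522259, -0.03312052])}
wrist {'intrinsics': array([[322.7596824 ,   0.        , 258.35221589],
       [  0.        , 322.7596824 , 192.14505943],
       [  0.        ,   0.        ,   1.        ]]), 'tool_from_camera': array([[-2.05759618e-05, -9.64168199e-01, -2.65291694e-01,
         6.62455590e-02],
       [ 9.99999990e-01, -5.67788045e-05,  1.28795424e-04,
         1.06764344e-04],
       [-1.39243397e-04, -2.65291689e-01,  9.64168191e-01,
        -1.41782556e-01],
       [ 0.00000000e+00,  0.00000000e+00,  0.00000000e+00,
         1.00000000e+00]])}
```

View pics/side0.png

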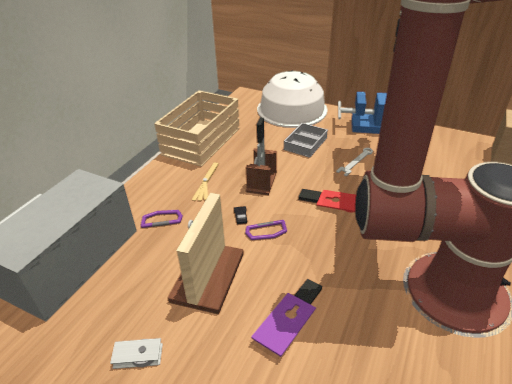

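View pics/top0.png

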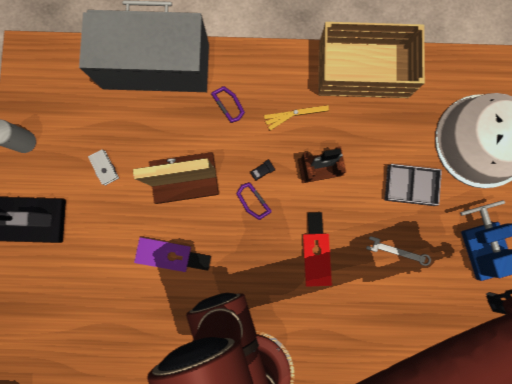

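The side view shows the board at about (207,250) and the rack with the plate at about (262,165), grip on top. In the top view the board is at (172,170), with the stud showing near (172,159). The rack is at (322,163). Next I'll measure them from the depth.

```bash
cat > h.py <<'E'
import numpy as np,cv2
from station import bot
from scipy.spatial.transform import Rotation as R
def cloud(n,d,st=None):
    c=bot.camera_info(n);K=c["intrinsics"]
    v,u=np.mgrid[:d.shape[0],:d.shape[1]]
    P=np.stack([(u-K[0,2])/K[0,0]*d,(v-K[1,2])/K[1,1]*d,d],-1)
    if n=="wrist":
        T=c["tool_from_camera"];P=P@T[:3,:3].T+T[:3,3]
        return P@R.from_quat(st["tool_rot"]).as_matrix().T+st["eef_pos"]
    return P@R.from_quat(c["orientation"]).as_matrix().T+c["xyz"]
E
python3 - <<'E'
from h import *
np.set_printoptions(precision=4,suppress=True)
for n,crops in (("top",[(295,135,60,55),(125,140,100,70)]),("side",[(235,110,60,90),(165,185,90,130)])):
    p=cv2.imread(f"pics/{n}0.png");d=np.load(f"pics/{n}0.npy");P=cloud(n,d)
    tiles=[]
    for x,y,w,h in crops:
        s=min(400/w,500/h)
        tiles.append(cv2.resize(p[y:y+h,x:x+w],None,fx=s,fy=s,interpolation=cv2.INTER_CUBIC))
    H=max(t.shape[0] for t in tiles)
    cv2.imwrite(f"pics/{n}crop.png",np.hstack([np.pad(t,((0,H-t.shape[0]),(0,0),(0,0))) for t in tiles]))
    for x,y,w,h in crops:
        Q=P[y:y+h,x:x+w].reshape(-1,3);Q=Q[(d[y:y+h,x:x+w].ravel()>0)]
        hist,e=np.histogram(Q[:,2],np.arange(-.01,.3,.01)); print(n,x,[(round(a,2),b) for a,b in zip(e,hist) if b])
E
```

```text
top 295 [(np.float64(-0.01), np.int64(947)), (np.float64(0.0), np.int64(1297)), (np.float64(0.01), np.int64(213)), (np.float64(0.02), np.int64(41)), (np.float64(0.03), np.int64(33)), (np.float64(0.04), np.int64(35)), (np.float64(0.05), np.int64(30)), (np.float64(0.06), np.int64(50)), (np.float64(0.07), np.int64(48)), (np.float64(0.08), np.int64(311)), (np.float64(0.09), np.int64(28)), (np.float64(0.1), np.int64(13)), (np.float64(0.11), np.int64(16)), (np.float64(0.12), np.int64(8)), (np.float64(0.13), np.int64(10)), (np.float64(0.14), np.int64(18)), (np.float64(0.15), np.int64(20)), (np.float64(0.16), np.int64(13)), (np.float64(0.17), np.int64(13)), (np.float64(0.18), np.int64(16)), (np.float64(0.19), np.int64(14)), (np.float64(0.2), np.int64(62)), (np.float64(0.21), np.int64(51))]
top 125 [(np.float64(-0.01), np.int64(1664)), (np.float64(0.0), np.int64(2262)), (np.float64(0.01), np.int64(705)), (np.float64(0.02), np.int64(846)), (np.float64(0.03), np.int64(36)), (np.float64(0.04), np.int64(44)), (np.float64(0.05), np.int64(35)), (np.float64(0.06), np.int64(42)), (np.float64(0.07), n
[... 1200 characters left out ...]
np.float64(-0.01), np.int64(1181)), (np.float64(0.0), np.int64(5047)), (np.float64(0.01), np.int64(955)), (np.float64(0.02), np.int64(1364)), (np.float64(0.03), np.int64(139)), (np.float64(0.04), np.int64(134)), (np.float64(0.05), np.int64(130)), (np.float64(0.06), np.int64(150)), (np.float64(0.07), np.int64(140)), (np.float64(0.08), np.int64(149)), (np.float64(0.09), np.int64(153)), (np.float64(0.1), np.int64(152)), (np.float64(0.11), np.int64(154)), (np.float64(0.12), np.int64(161)), (np.float64(0.13), np.int64(165)), (np.float64(0.14), np.int64(168)), (np.float64(0.15), np.int64(172)), (np.float64(0.16), np.int64(183)), (np.float64(0.17), np.int64(193)), (np.float64(0.18), np.int64(763))]
```

View pics/topcrop.png

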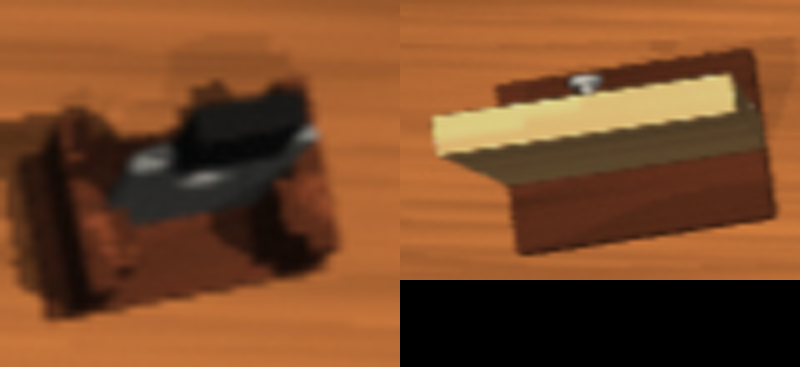

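View pics/sidecrop.png

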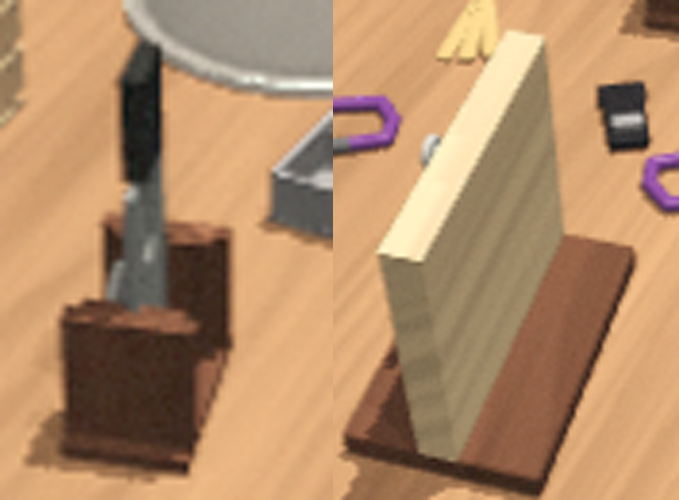

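Run:
```python
from h import *
np.set_printoptions(precision=4,suppress=True)
def rect(Q,l):
    r=cv2.minAreaRect((Q[:,:2]*1000).astype(np.float32)); 
    print(l,len(Q),"c",np.round(r[0],1),"sz",np.round(r[1],1),"ang",round(r[2],1),"zmed",np.median(Q[:,2]).round(4), "lsqdir",np.degrees(np.arctan2(*cv2.fitLine((Q[:,:2]*1000).astype(np.float32),cv2.DIST_L2,0,.01,.01).ravel()[[1,0]])).round(2))
C={"top":[(295,135,60,55),(125,140,100,70)],"side":[(235,110,60,90),(165,185,90,130)]}
for n in C:
    p=cv2.imread(f"pics/{n}0.png");d=np.load(f"pics/{n}0.npy");P=cloud(n,d)
    for k,(x,y,w,h) in enumerate(C[n]):
        Q=P[y:y+h,x:x+w].reshape(-1,3);c=p[y:y+h,x:x+w].reshape(-1,3).astype(int)
        if k==1:
            rect(Q[(Q[:,2]>.178)],n+" boardtop")
            s=(Q[:,2]>.145)&(c.max(1)-c.min(1)<40)&(c.max(1)>90); print(" stud",Q[s])
        else:
            rect(Q[(Q[:,2]>.2)],n+" griptop")
            rect(Q[(Q[:,2]>.1)&(Q[:,2]<.15)],n+" plate")
            rect(Q[(Q[:,2]>.155)&(Q[:,2]<.2)],n+" gripside")
            rect(Q[(Q[:,2]>.078)&(Q[:,2]<.09)],n+" racktop")
```

```text
top griptop 126 c [489.5 -98.3] sz [ 31.6 269.3] ang 47.0 zmed 0.21 lsqdir -39.96
top plate 65 c [ 573.1 -177.5] sz [ 6.1 70.1] ang 12.2 zmed 0.1257 lsqdir -78.38
top gripside 64 c [ 567.4 -175.8] sz [38.9 11.3] ang 84.1 zmed 0.1787 lsqdir -86.82
top racktop 323 c [ 571.4 -178.2] sz [ 69.9 101.1] ang 12.3 zmed 0.085 lsqdir -86.1
top boardtop 804 c [496.1 119.7] sz [342.1 112.3] ang 68.1 zmed 0.1832 lsqdir 75.12
 stud [[0.553  0.2118 0.1738]
 [0.5536 0.2101 0.1709]
 [0.5526 0.2063 0.1771]
 [0.5528 0.2041 0.1762]
 [0.5536 0.2026 0.172 ]
 [0.5541 0.2007 0.1695]
 [0.5543 0.1985 0.1686]
 [0.5506 0.2143 0.1729]
 [0.5504 0.2115 0.1745]
 [0.5504 0.209  0.1749]
 [0.551  0.2073 0.1718]
 [0.5512 0.2051 0.1711]
 [0.5507 0.2019 0.1747]
 [0.5511 0.1999 0.1726]
 [0.5517 0.1982 0.1693]
 [0.5487 0.2098 0.1709]
 [0.5491 0.2079 0.1688]
 [0.5489 0.2052 0.1701]
 [0.5492 0.203  0.1689]
 [0.5509 0.2027 0.1593]
 [0.5469 0.2082 0.167 ]
 [0.5466 0.2052 0.1696]
 [0.5471 0.2034 0.1667]
 [0.5441 0.2076 0.169 ]]
side griptop 91 c [366.6 254.5] sz [  19.1 1001.6] ang 25.5 zmed 0.2114 lsqdir -63.88
side plate 99 c 
[... 229 characters left out ...]
 -61.17
side boardtop 844 c [378.8 428.9] sz [ 91.8 717.3] ang 33.6 zmed 0.1839 lsqdir -54.76
 stud [[0.5515 0.204  0.1768]
 [0.5515 0.2009 0.1742]
 [0.5526 0.2064 0.1756]
 [0.5503 0.2061 0.1762]
 [0.55   0.2032 0.1739]
 [0.5513 0.1985 0.1693]
 [0.5506 0.2094 0.176 ]
 [0.5491 0.208  0.1755]
 [0.5502 0.2035 0.1712]
 [0.5496 0.2011 0.1693]
 [0.5527 0.2106 0.1734]
 [0.5496 0.2112 0.1751]
 [0.5486 0.2092 0.1739]
 [0.5487 0.2058 0.1709]
 [0.5511 0.2131 0.1733]
 [0.5495 0.2118 0.1728]
 [0.5501 0.2079 0.1693]
 [0.5385 0.2188 0.1833]
 [0.5515 0.2131 0.1703]
 [0.5482 0.2138 0.1723]
 [0.5495 0.2091 0.1677]
 [0.551  0.2142 0.1686]
 [0.5488 0.2137 0.1691]
 [0.5491 0.217  0.169 ]
 [0.5481 0.215  0.1676]]
```

Run:
```python
from h import *
np.set_printoptions(precision=1,suppress=True)
def fit(Q,l,a):
    u=np.array([np.cos(a),np.sin(a)]);v=np.array([-u[1],u[0]])
    q=Q[:,:2]*1000; s=q@u;t=q@v
    lo,hi=np.percentile(s,[2,98]);lt,ht=np.percentile(t,[1,99]);m=u*(lo+hi)/2+v*(lt+ht)/2
    r=cv2.minAreaRect(q.astype(np.float32)); f=cv2.fitLine(q.astype(np.float32),cv2.DIST_HUBER,0,.01,.01).ravel()
    print(l,len(Q),"mid",m,"ext x,y",hi-lo,ht-lt,"minrect",np.array(r[0]),np.array(r[1]),round(r[2],1),"dir",np.degrees(np.arctan2(f[1],f[0])).round(2),"z",np.median(Q[:,2])*1000)
for n in ("top","side"):
    p=cv2.imread(f"pics/{n}0.png").astype(int);d=np.load(f"pics/{n}0.npy");P=cloud(n,d)
    ex=cv2.dilate(d,np.ones((3,3)))-cv2.erode(d,np.ones((3,3)))
    for lab,c,rad,z0,z1,a in (("griptop",(.57,-.177),.05,.206,.216,12),("gripside",(.57,-.177),.05,.155,.2,12),("plate",(.57,-.177),.05,.1,.145,12),("racktop",(.57,-.177),.085,.08,.09,12),("boardtop",(.54,.2),.12,.18,.187,12),("boardside",(.54,.2),.12,.06,.16,12)):
        m=(np.hypot(P[...,0]-c[0],P[...,1]-c[1])<rad)&(P[...,2]>z0)&(P[...,2]<z1)
        if m.sum()>5: fit(P[m],n+" "+lab,np.radians(a))
```

```text
top griptop 101 mid [ 574.1 -177.8] ext x,y 13.096411239686404 39.25733661256754 minrect [ 574.3 -177.5] [13.7 39.6] 11.9 dir -78.45 z 210.01589763597062
top gripside 64 mid [ 571.9 -176.3] ext x,y 11.497529031815134 37.53010246076451 minrect [ 567.4 -175.8] [38.9 11.3] 84.1 dir -81.55 z 178.73405158615364
top plate 52 mid [ 571.8 -177.8] ext x,y 3.4489540444086515 69.94585111893105 minrect [ 570.9 -177.9] [ 4.4 70.1] 9.7 dir -77.85 z 119.55970873440758
top racktop 311 mid [ 570.9 -178. ] ext x,y 66.73820543546265 100.01158565728741 minrect [ 571.4 -178.2] [ 69.9 101.1] 12.3 dir -89.88 z 85.10103753009824
top boardtop 721 mid [529.2 203.6] ext x,y 25.794676677394477 175.98372604179048 minrect [529.4 203.8] [ 25.2 180.3] 9.8 dir -80.02 z 183.17575108629015
top boardside 473 mid [522.6 200.9] ext x,y 15.323980992185852 177.43484181955412 minrect [533.6 203.5] [ 33.7 178.7] 10.2 dir -79.91 z 113.10093710706748
side griptop 49 mid [ 573.  -176.9] ext x,y 12.750618279923174 42.67194668669532 minrect [ 572.9 -176.2] [12.8 44.8] 11.9 dir -77.53 z 210.90221805432208
side gripside 117 mid [ 572.2 -175.2] ext x,y 13.61706095264151 36.83829172050031 minrect [ 569.5 -175.7] [38.8 13.9] 88.5 dir -87.91 z 176.9828401518576
side plate 91 mid [ 571.4 -175.1] ext x,y 4.8592342100974975 64.43703120500453 minrect [ 571.  -175.3] [ 5.3 67.8] 11.2 dir -78.69 z 121.8493127862339
side racktop 244 mid [ 571.2 -178.1] ext x,y 68.23160384458373 101.33058670869721 minrect [ 570.7 -177.7] [ 71.1 104. ] 11.7 dir -88.28 z 85.58426834397598
side boardtop 761 mid [528.3 204. ] ext x,y 26.123410683825682 176.91411623483313 minrect [528.8 202.4] [ 25.  181.9] 10.0 dir -79.89 z 183.8939543325675
side boardside 1564 mid [527.5 204. ] ext x,y 26.953810169190092 177.33073441828043 minrect [527.8 202.3] [ 25.  183.1] 9.5 dir -80.4 z 112.68236399594983
```

```bash
cat >> h.py <<'E'
def delta(goal,yaw,st=None):
    """turn (8deg units) and shift (25mm units) to reach TCP goal, tool down, tool x at yaw deg"""
    st=st or bot.read_state()
    R0=R.from_quat(st["tool_rot"])
    a=np.radians(yaw);x=np.array([np.cos(a),np.sin(a),0]);z=np.array([0,0,-1.]);G=R.from_matrix(np.stack([x,np.cross(z,x),z],1))
    r=np.degrees((R0.inv()*G).as_rotvec())/8
    s=R0.inv().apply(np.array(goal)-st["eef_pos"])/.025
    return np.round(np.r_[r,s],3)
E
python3 -c "
from h import *
print(delta((.5733,-.1773,.275),101.8))"
python3 -m handwheel '0 0 -0.6 0.8 -0.4 -1 -1;0 0 -1.6 2.3 -1.1 -1.8 -1;0 0 -2.6 3.9 -1.9 -2 -1;0 0 -3.6 5.5 -2.7 -2 -1;0 0 -4.6 7.1 -3.5 -2 -1;0 0 -5.6 8.7 -4.3 -2 -1;0 0 -6.6 10.3 -5.1 -2 -1;0 0 -7.4 11.9 -5.9 -2 -1' 80
python3 -c "
from h import *
print(delta((.5733,-.1773,.275),101.8))"
```

```text
[-1.0000e-02 -1.0000e-02 -9.4390e+00  1.7417e+01 -8.4670e+00 -1.7730e+00]
t: 0.9
eef_pos: [0.4788, -0.2946, 0.2808]
tool_rot: [0.733, 0.681, -0.0, -0.0]
force: [0.6, -0.3, 0.1]
width: 0.999
[-3.000e-03 -3.000e-03 -2.004e+00  4.958e+00  3.423e+00  2.340e-01]
```

```bash
python3 -m handwheel '0 0 -0.8 1.2 0.9 0.1 -1;0 0 -1.6 2.6 1.8 0.1 -1;0 0 -2 3.9 2.7 0.2 -1;0 0 -2 4.7 3.2 0.2 -1;0 0 -2 4.96 3.42 0.2 -1;0 0 -2 4.96 3.42 0.2 -1;0 0 -2 4.96 3.42 0.2 -1;0 0 -2 4.96 3.42 0.2 -1'
python3 - <<'E'
from h import *
print(delta((.5733,-.1773,.163),101.8))
st=bot.read_state();p,d=bot.snapshot("wrist");cv2.imwrite("pics/w1.png",p)
P=cloud("wrist",d,st)
for l,z0,z1,r in (("griptop",.206,.216,.05),("rack",.08,.09,.085)):
    m=(np.hypot(P[...,0]-.573,P[...,1]+.177)<r)&(P[...,2]>z0)&(P[...,2]<z1)
    print(l,m.sum(),cv2.minAreaRect((P[m][:,:2]*1000).astype(np.float32)), np.median(P[m][:,2]) if m.any() else 0)
E
```

```text
t: 1.7
eef_pos: [0.5726, -0.1806, 0.2763]
tool_rot: [0.633, 0.774, -0.0, 0.0]
force: [0.9, 0.4, 0.4]
width: 0.997
[-2.000e-03  2.000e-03 -5.100e-02  1.260e-01  5.600e-02  4.532e+00]
griptop 1120 ((573.396240234375, -179.1537628173828), (13.47952651977539, 40.448551177978516), 11.981243133544922) 0.2090835003367818
rack 2039 ((570.5112915039062, -179.94076538085938), (69.95762634277344, 100.25384521484375), 12.268449783325195) 0.08420087420404376
```

View pics/w1.png

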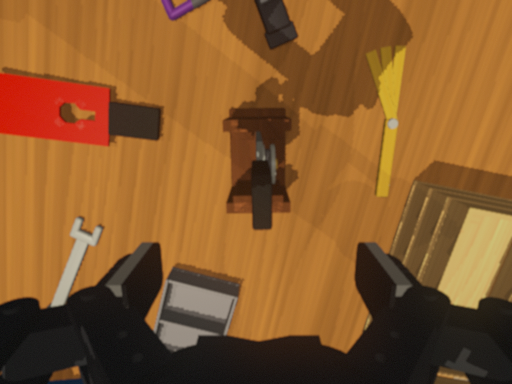

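The wrist view shows the grip at (262,190), with the sheave on the right of it, which is the +x side and matches the board's face. The grip is 13.5 x 40.4 mm with its top at 0.209, as expected. I'll go down and grasp.

```bash
python3 -m handwheel '0 0 -0.09 0.08 0.05 0.4 -1;0 0 -0.09 0.08 0.05 1.2 -1;0 0 -0.09 0.08 0.05 2 -1;0 0 -0.09 0.08 0.05 2.8 -1;0 0 -0.09 0.08 0.05 3.6 -1;0 0 -0.09 0.08 0.05 4.2 -1;0 0 -0.09 0.08 0.05 4.5 -1;0 0 -0.09 0.08 0.05 4.5 -1'
python3 -m handwheel '0 0 0 0 0 0 0.5;0 0 0 0 0 0 1;0 0 0 0 0 0 1;0 0 0 0 0 0 1;0 0 0 0 0 0 1;0 0 0 0 0 0 1;0 0 0 0 0 0 1;0 0 0 0 0 0 1' 80
python3 -c "
from h import *
print(delta((.5734,-.1785,.163),102.1))"
```

```text
t: 2.55
eef_pos: [0.5732, -0.1771, 0.1623]
tool_rot: [0.628, 0.778, -0.0, -0.001]
force: [0.1, -0.3, 0.6]
width: 0.999
t: 3.35
eef_pos: [0.5734, -0.1776, 0.1645]
tool_rot: [0.628, 0.778, -0.001, -0.0]
force: [-4.6, 0.8, 5.0]
width: 0.155
[-0.014  0.003  0.014 -0.036 -0.008  0.061]
```

```bash
python3 -m handwheel '0 0 0 0 0 -0.2 1;0 0 0 0 0 -0.6 1;0 0 0 0 0 -1.2 1;0 0 0 0 0 -1.8 1;0 0 0 0 0 -2.6 1;0 0 0 0 0 -3.4 1;0 0 0 0 0 -4.1 1;0 0 0 0 0 -4.4 1'
python3 - <<'E'
from h import *
s=bot.read_state();print(s["force"],s["wrist_torque"])
p,d=bot.snapshot("side");cv2.imwrite("pics/s2.png",p);np.save("pics/s2.npy",d)
P=cloud("side",d)
m=(np.hypot(P[...,0]-.573,P[...,1]+.177)<.05)&(P[...,2]>.125)&(P[...,2]<.25)
Q=P[m]*1000
a=np.radians(12.1);u=np.array([np.cos(a),np.sin(a)]);
for z in range(120,250,10):
    q=Q[(Q[:,2]>z)&(Q[:,2]<=z+10)]
    if len(q): print(z,len(q),np.percentile(q[:,:2]@u,[5,50,95]).round(1),np.percentile(q[:,:2]@np.array([-u[1],u[0]]),[2,98]).round(1))
# board x=0.045.. pre-pose in front
b=np.radians(10.);B=np.array([529,203.5])/1000
for bx in (.055,): 
    g=B+bx*np.array([np.cos(b),np.sin(b)])
    print(g,delta((*g,.262),100))
E
```

```text
t: 4.15
eef_pos: [0.5754, -0.1777, 0.2778]
tool_rot: [0.628, 0.778, 0.001, 0.003]
force: [0.4, -0.3, -4.0]
width: 0.151
[ 0.38438656 -0.34028687 -3.97056093] [ 0.01108766 -0.01752018 -0.05193257]
120 10 [522.9 523.5 527.1] [-321.  -260.1]
130 21 [522.6 523.4 526.4] [-322.4 -260.8]
140 23 [522.8 523.5 526.3] [-323.  -259.3]
150 24 [522.7 523.5 526.3] [-322.4 -261. ]
160 26 [522.3 523.5 540.4] [-321.9 -258.2]
170 38 [522.3 524.  541.2] [-325.6 -260.3]
180 34 [522.8 524.3 543.1] [-324.4 -261.5]
190 42 [522.8 524.7 542. ] [-322.6 -260.1]
200 36 [522.6 523.7 539.5] [-326.7 -260.7]
210 25 [523.  524.4 528.2] [-325.2 -260.8]
220 25 [522.7 523.7 527.8] [-326.4 -261.5]
230 24 [522.9 523.6 527.1] [-327.7 -258.6]
240 30 [522.7 523.6 526.6] [-328.3 -259.1]
[0.58316443 0.21305065] [ 0.037  0.024  0.277 15.213  3.606  0.61 ]
```

View pics/s2.png

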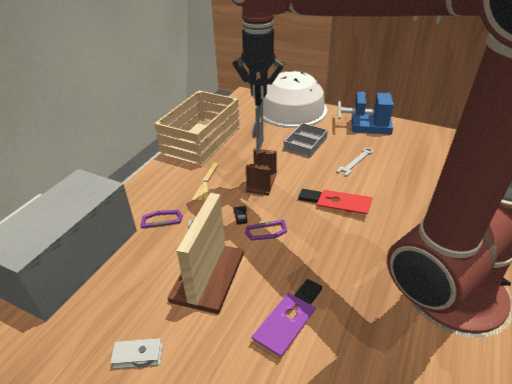

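The side view shows the plate hanging upright from the gripper at (260,125), clear of the rack. Next I'll carry it to a point in front of the stud.

```bash
python3 -m handwheel '0 0 0 0.4 0.3 0 1;0 0 0 1.2 1 0 1;0 0 0.1 2.4 1.8 0 1;0 0 0.1 3.8 2.8 0 1;0 0 0.2 5.2 3.6 0 1;0 0 0.2 6.6 4.2 0.1 1;0 0 0.27 8 4.4 0.2 1;0 0 0.27 9.4 4.4 0.3 1'
python3 -m handwheel '0 0 0 1.3 0 0 1;0 0 0 2.6 0 0.1 1;0 0 0 3.8 0 0.2 1;0 0 0 4.8 0 0.3 1;0 0 0 5.5 0 0.3 1;0 0 0 5.8 0 0.3 1;0 0 0 5.8 0 0.3 1;0 0 0 5.8 0 0.3 1'
python3 - <<'E'
from h import *
st=bot.read_state();p,d=bot.snapshot("wrist");cv2.imwrite("pics/w3.png",p);np.save("pics/w3.npy",d)
q,d2=bot.snapshot("top");cv2.imwrite("pics/t3.png",q);np.save("pics/t3.npy",d2)
import pickle;pickle.dump(st,open("pics/st3.pkl","wb"))
print(st["eef_pos"],st["force"])
b=np.radians(10.);r=(st["eef_pos"][:2]-[.529,.2035]);print("board xy",r@[np.cos(b),np.sin(b)],r@[-np.sin(b),np.cos(b)],delta((0,0,0),100)[:3])
E
```

```text
t: 5.0
eef_pos: [0.6313, 0.0784, 0.2639]
tool_rot: [0.642, 0.767, -0.001, -0.001]
force: [1.2, -0.5, -5.3]
width: 0.156
t: 5.8
eef_pos: [0.6068, 0.2178, 0.2587]
tool_rot: [0.643, 0.766, -0.0, 0.0]
force: [0.6, -0.2, -5.0]
width: 0.152
[0.60679924 0.21776412 0.25871018] [ 0.56463275 -0.1615752  -5.04860464]
board xy 0.07909423439958839 0.0005377196767639198 [ 0.002  0.003 -0.004]
```

View pics/w3.png

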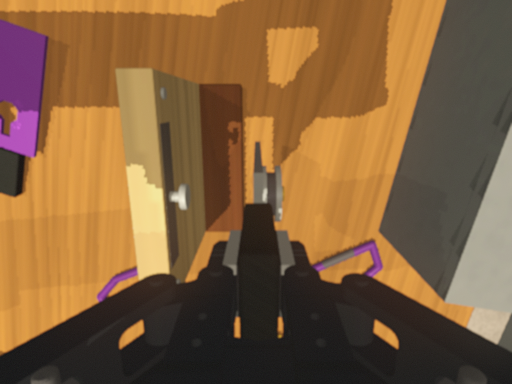

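View pics/t3.png

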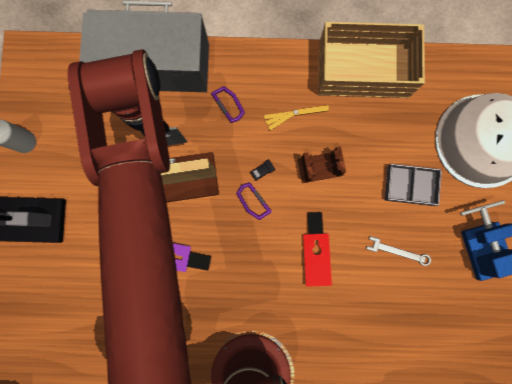

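The wrist view shows the stud head at about (178,197), the board's top to its left, and the held plate edge-on at (262,185). I'll measure the stud and plate in this one view.

Run:
```python
from h import *
import pickle
np.set_printoptions(precision=1,suppress=True)
st=pickle.load(open("pics/st3.pkl","rb"));p=cv2.imread("pics/w3.png");d=np.load("pics/w3.npy")
cv2.imwrite("pics/w3c.png",cv2.resize(p[140:260,110:300],None,fx=4,fy=4,interpolation=cv2.INTER_CUBIC))
P=cloud("wrist",d,st)*1000
b=np.radians(10.);ex=np.array([np.cos(b),np.sin(b),0]);ey=np.array([-np.sin(b),np.cos(b),0]);B=np.array([529,203.5,0])
Q=np.stack([(P-B)@ex,(P-B)@ey,P[...,2]],-1)
c=p.astype(int);grey=(c.max(2)-c.min(2)<30)
m=grey&(Q[...,2]>150)&(Q[...,2]<180)&(abs(Q[...,0]-20)<15)&(abs(Q[...,1])<40)
q=Q[m];print(m.sum(),q[:,0].min(),q[:,0].max())
for lo in range(8,32,2):
    k=q[(q[:,0]>=lo)&(q[:,0]<lo+2)]
    if len(k):print(lo,len(k),"y",np.percentile(k[:,1],[0,5,50,95,100]),"z",np.percentile(k[:,2],[0,50,100]))
# board top + face
m=(abs(Q[...,2]-183)<3)&(abs(Q[...,0])<20)&(abs(Q[...,1])<110)
r=cv2.minAreaRect(P[m][:,:2].astype(np.float32));print("top",m.sum(),r,np.percentile(Q[m],[1,99],axis=0))
m=(abs(Q[...,0]-12)<5)&(Q[...,2]>100)&(Q[...,2]<178)&(abs(Q[...,1])<85)&~grey
A=np.c_[Q[m][:,1:],np.ones(m.sum())];s=np.linalg.lstsq(A,Q[m][:,0],rcond=None)[0];print("face x=",s,m.sum(), "yaw",np.degrees(s[0]))
# plate
m=(abs(Q[...,0]-79)<25)&(abs(Q[...,1])<45)&(Q[...,2]>95)&(Q[...,2]<230)
q=Q[m]
for z in range(95,230,10):
    k=q[(q[:,2]>z)&(q[:,2]<=z+10)]
    if len(k):print("pl",z,len(k),"x",np.percentile(k[:,0],[2,50,98]),"y",np.percentile(k[:,1],[2,98]))
```

```text
697 10.691050893351406 24.706388089450456
10 385 y [-30.4  -0.   21.8  38.4  40. ] z [152.6 165.4 176.1]
12 26 y [-4.1 -3.7  0.   2.8  2.8] z [165.8 167.5 169.2]
14 25 y [-3.9 -3.5 -0.   2.5  2.7] z [164.9 167.8 169.2]
16 25 y [-3.6 -3.1  0.3  2.7  2.9] z [164.9 167.7 169.6]
18 9 y [-2.7 -2.4 -0.4  4.5  5.1] z [167.8 169.1 173.7]
20 64 y [-8.3 -6.8  1.7  8.1  8.9] z [164.9 172.8 174.9]
22 68 y [-8.3 -7.1  1.7  8.   8.4] z [165.5 172.7 175.1]
24 95 y [-8.5 -7.  -0.2  6.9  8.5] z [158.4 167.3 174.3]
top 7261 ((525.7616577148438, 216.80992126464844), (24.64512825012207, 150.70639038085938), 10.086678504943848) [[-12.6 -55.6 180.5]
 [ 11.   87.7 183.7]]
face x= [-0.   0.  10.7] 3884 yaw -0.0856908218237587
pl 105 6 x [75.4 77.5 79.7] y [33.7 33.9]
pl 115 11 x [75.4 77.1 79.6] y [33.6 33.9]
pl 125 7 x [75.6 78.  79.7] y [33.8 34. ]
pl 135 14 x [75.8 78.4 91. ] y [14.3 33.9]
pl 145 18 x [75.7 86.2 95. ] y [-22.3  34. ]
pl 155 155 x [76.6 91.  98. ] y [-6.2 33.9]
pl 165 479 x [78.  89.  94.8] y [-18.   33.8]
pl 175 251 x [77.4 92.  94.9] y [-12.   33.9]
pl 185 21 x [75.4 77.4 80. ] y [33.8 34.1]
pl 195 19 x [75.6 77.5 80. ] y [33.7 34.2]
pl 205 22 x [75.7 78.1 79.9] y [33.8 34.2]
pl 215 29 x [75.8 78.1 80.4] y [33.7 34.2]
pl 225 16 x [75.9 78.1 80.3] y [33.8 34.2]
```

View pics/w3c.png

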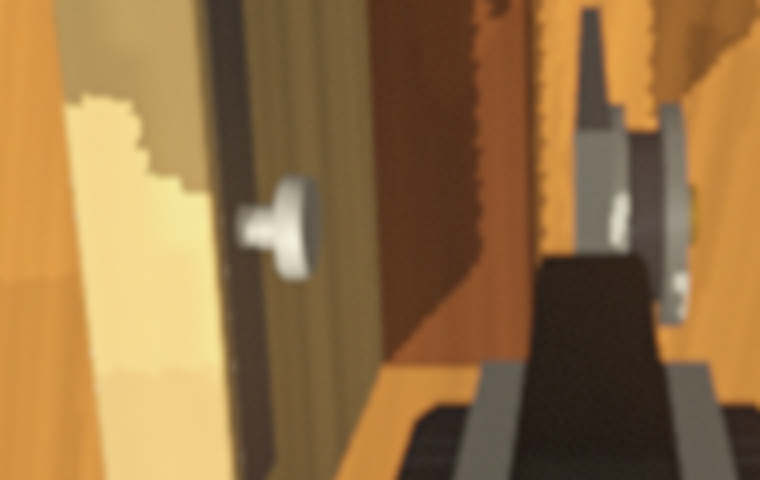

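Everything fits the given sizes: face plane at x=10.7 against a nominal 12, head top at z=175, stud at y≈0. The plate is centred at y≈-1 and is vertical. I'll lower it and come closer, then measure again.

```bash
python3 -m handwheel '0 0 0 0.04 -0.1 0.2 1;0 0 0 0.04 -0.4 0.5 1;0 0 0 0.04 -0.7 0.9 1;0 0 0 0.04 -1 1.2 1;0 0 0 0.04 -1.25 1.33 1;0 0 0 0.04 -1.36 1.36 1;0 0 0 0.04 -1.36 1.36 1;0 0 0 0.04 -1.36 1.36 1'
cat > m.py <<'E'
from h import *
import sys
np.set_printoptions(precision=1,suppress=True)
def meas(name):
    st=bot.read_state();p,d=bot.snapshot("wrist");cv2.imwrite(f"pics/{name}.png",cv2.resize(p[140:260,110:300],None,fx=4,fy=4,interpolation=cv2.INTER_CUBIC))
    P=cloud("wrist",d,st)*1000
    b=np.radians(10.);ex=np.array([np.cos(b),np.sin(b),0]);ey=np.array([-np.sin(b),np.cos(b),0]);B=np.array([529,203.5,0])
    Q=np.stack([(P-B)@ex,(P-B)@ey,P[...,2]],-1)
    t=st["eef_pos"]*1000-B;print("tcp",t@ex,t@ey,t[2],"F",st["force"],"trq",st["wrist_torque"])
    c=p.astype(int);grey=(c.max(2)-c.min(2)<30)
    m=(abs(Q[...,0]-11)<4)&(Q[...,2]>100)&(Q[...,2]<178)&(abs(Q[...,1])<85)&~grey
    print("face",np.median(Q[m][:,0]),m.sum())
    m=grey&(abs(Q[...,2]-167)<12)&(abs(Q[...,0]-22)<4)&(abs(Q[...,1])<15);k=Q[m]
    if len(k): print("head",len(k),"x",k[:,0].max(),"y",np.percentile(k[:,1],[1,99]),np.percentile(k[:,1],[1,99]).mean(),"ztop",k[:,2].max())
    x0=t@ex-1.3
    m=(abs(Q[...,0]-x0)<6)&(abs(Q[...,1]-34)<6)&(Q[...,2]>60)&(Q[...,2]<230);k=Q[m]
    for z in range(60,230,25):
        j=k[(k[:,2]>z)&(k[:,2]<=z+25)]
        if len(j):print("pl",z,len(j),"x",np.percentile(j[:,0],[2,98]),"y",np.percentile(j[:,1],[2,50,98]))
    return Q,p
if __name__=="__main__": meas(sys.argv[1])
E
python3 m.py w4
```

```text
t: 6.7
eef_pos: [0.5733, 0.2137, 0.2256]
tool_rot: [0.642, 0.766, 0.001, 0.0]
force: [1.0, -0.3, -4.9]
width: 0.152
tcp 45.371223662868736 2.3079293139346855 225.55412351216438 F [ 1.  -0.3 -4.9] trq [0.1 0.  0. ]
face 10.86678005847625 2029
head 278 x 24.575067745716254 y [-8.7  8.7] -0.009841919600591886 ztop 175.1767646584699
pl 60 9 x [41.8 46.1] y [35.5 35.7 35.8]
pl 85 21 x [41.9 46.2] y [35.6 35.7 35.9]
pl 110 30 x [41.8 46. ] y [35.6 35.7 35.9]
pl 135 39 x [41.6 46.5] y [35.6 35.8 35.9]
pl 160 57 x [41.9 46.3] y [35.5 35.8 36. ]
pl 185 136 x [41.9 46.6] y [28.4 35.7 36. ]
pl 210 102 x [41.9 46.4] y [28.1 31.9 35.8]
```

View pics/w4.png

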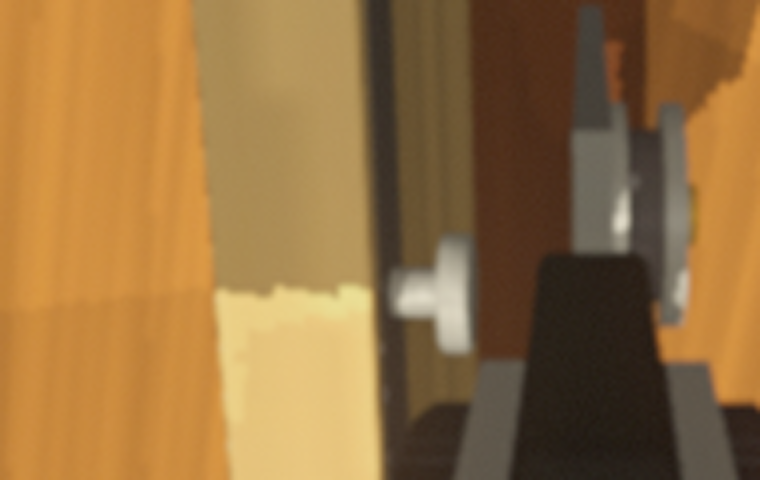

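```bash
python3 -m handwheel '0 0 0 -0.02 -0.1 0.03 1;0 0 0 -0.03 -0.25 0.03 1;0 0 0 -0.03 -0.4 0.03 1;0 0 0 -0.03 -0.5 0.03 1;0 0 0 -0.03 -0.52 0.03 1;0 0 0 -0.03 -0.52 0.03 1;0 0 0 -0.03 -0.52 0.03 1;0 0 0 -0.03 -0.52 0.03 1'
cat >> m.py <<'E'
    Q,p=meas("w5b");x0=31.3
    m=(abs(Q[...,0]-x0)<4)&(abs(Q[...,1]-35.5)<3)&(Q[...,2]>40)&(Q[...,2]<110);print("plate bottom z",np.sort(Q[m][:,2])[:8])
    m=(abs(Q[...,0]-x0)<12)&(abs(Q[...,1])<30)&(Q[...,2]>236)&(Q[...,2]<280);print("grip top", m.sum())
E
python3 m.py w5
```

```text
t: 7.55
eef_pos: [0.5603, 0.2105, 0.2241]
tool_rot: [0.642, 0.766, 0.0, 0.0]
force: [0.2, -0.0, -4.2]
width: 0.15  File "m.py", line 22
    Q,p=meas("w5b");x0=31.3
IndentationError: unexpected indent
```

```bash
sed -i 's/^if __name__.*/if __name__=="__main__":/; s/    Q,p=meas("w5b");x0=31.3/    Q,p=meas(sys.argv[1]);x0=float(sys.argv[2])/' m.py
python3 m.py w5 31
```

```text
tcp 32.05847403036559 1.4825188681151003 224.103422851541 F [ 0.2 -0.  -4.2] trq [ 0. -0. -0.]
face 10.869871185396104 1184
head 143 x 24.318227270800254 y [-6.5  8.8] 1.147239655916883 ztop 174.90981312102565
pl 60 12 x [28.3 32.7] y [34.8 34.9 35. ]
pl 85 19 x [28.4 32.6] y [34.7 34.9 35. ]
pl 110 29 x [28.4 32.5] y [34.8 34.9 35.1]
pl 135 46 x [28.2 33.1] y [34.8 34.9 35.1]
pl 160 54 x [28.6 32.9] y [34.6 34.9 35.1]
pl 185 209 x [28.6 33.2] y [28.3 33.8 35.1]
pl 210 7 x [28.6 33. ] y [29.7 32.2 34.6]
plate bottom z [75.1 75.1 75.4 75.6 76.4 76.6 82.4 82.6]
grip top 6606
```

View pics/w5.png

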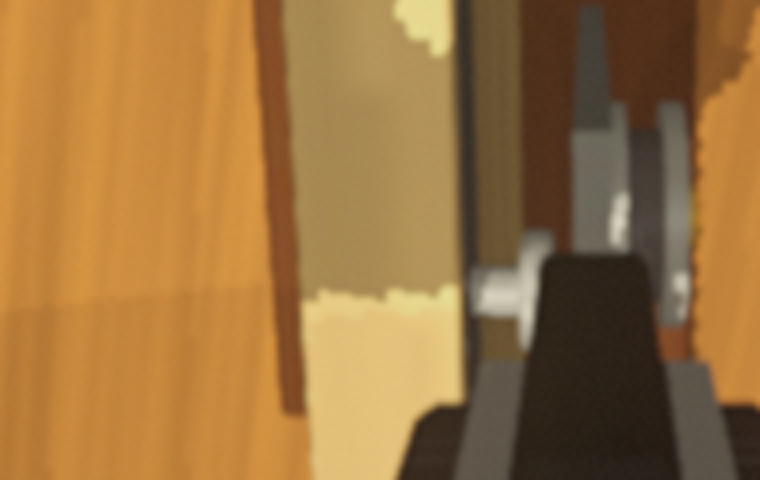

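Plate centre is now at y≈-0.1, matching the stud at 0.0. The plate's height is only known to about 6 mm from the pixel rows, so I'll advance gently and watch the force.

```bash
python3 -m handwheel '0 0 0 0 -0.04 -0.02 1;0 0 0 0 -0.08 -0.03 1;0 0 0 0 -0.12 -0.03 1;0 0 0 0 -0.15 -0.03 1;0 0 0 0 -0.18 -0.03 1;0 0 0 0 -0.21 -0.03 1;0 0 0 0 -0.23 -0.03 1;0 0 0 0 -0.23 -0.03 1'
python3 -c "
from h import *
np.set_printoptions(precision=4,suppress=True)
s=bot.read_state();print(s['force'],s['wrist_torque']);r=s['eef_pos'][:2]-[.529,.2035];b=np.radians(10);print(r@[np.cos(b),np.sin(b)],r@[-np.sin(b),np.cos(b)],s['eef_pos'][2])"
```

```text
t: 8.4
eef_pos: [0.5545, 0.2095, 0.2248]
tool_rot: [0.642, 0.766, 0.0, -0.0]
force: [0.8, -1.0, -4.2]
width: 0.153
[ 0.8322 -1.0043 -4.1566] [ 0.0019  0.0058 -0.0103]
0.026147200285269265 0.0014990067689393284 0.22482377460944825
```

There's no contact force with the plate's back already past the head's front plane, so the hole is over the head. I'll carry on to the board.

```bash
python3 -m handwheel '0 0 0 0 -0.05 0 1;0 0 0 0 -0.1 0 1;0 0 0 0 -0.15 0 1;0 0 0 0 -0.2 0 1;0 0 0 0 -0.24 0 1;0 0 0 0 -0.28 0 1;0 0 0 0 -0.3 0 1;0 0 0 0 -0.3 0 1'
cat > q.py <<'E'
from h import *
np.set_printoptions(precision=4,suppress=True)
s=bot.read_state();print(s['force'],s['wrist_torque']);r=s['eef_pos'][:2]-[.529,.2035];b=np.radians(10);print(r@[np.cos(b),np.sin(b)],r@[-np.sin(b),np.cos(b)],s['eef_pos'][2])
E
python3 q.py
```

```text
t: 9.2
eef_pos: [0.5471, 0.2082, 0.2248]
tool_rot: [0.642, 0.766, 0.0, 0.0]
force: [0.5, -0.2, -5.1]
width: 0.153
[ 0.5251 -0.1514 -5.1377] [-0.0227  0.0363 -0.024 ]
0.018666227277628747 0.0014815115135877353 0.2248223579100172
```

```bash
python3 -m handwheel '0 0 0 0 -0.03 0 1;0 0 0 0 -0.05 0 1;0 0 0 0 -0.07 0 1;0 0 0 0 -0.09 0 1;0 0 0 0 -0.11 0 1;0 0 0 0 -0.12 0 1;0 0 0 0 -0.12 0 1;0 0 0 0 -0.12 0 1'
python3 m.py w6 14.5
```

```text
t: 10.0
eef_pos: [0.5442, 0.2077, 0.2248]
tool_rot: [0.642, 0.766, 0.0, 0.0]
force: [-0.4, -0.2, -5.1]
width: 0.156
tcp 15.724382452642931 1.4913684196216714 224.81377649018992 F [-0.4 -0.2 -5.1] trq [-0.   0.1 -0. ]
face 10.873640663801485 219
head 60 x 24.393403418586207 y [1.  8.8] 4.907796824151419 ztop 173.58460658416868
pl 60 24 x [10.9 16. ] y [28.7 34.9 38.8]
pl 85 19 x [12.1 16.3] y [34.8 34.9 35. ]
pl 110 48 x [10.8 16.2] y [29.1 34.9 39.3]
pl 135 42 x [11.9 16.7] y [34.7 34.9 35.2]
pl 160 153 x [ 8.9 16.5] y [28.5 34.9 39.5]
pl 185 193 x [12.2 16.9] y [28.3 34.2 35.1]
pl 210 28 x [12.2 16.7] y [28.4 31.8 35.1]
plate bottom z [64.9 66.4 66.8 66.8 66.9 66.9 68.  75.7]
grip top 6605
```

View pics/w6.png

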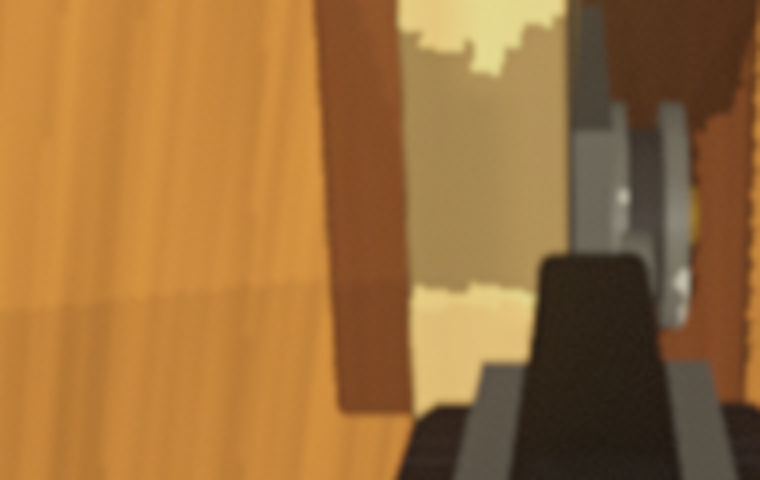

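The plate now lies behind the head plane, about 1 mm off the face, with the head showing through the hole at crop (640,250) and no contact force. I'll slide it down.

```bash
python3 -m handwheel '0 0 0 0 -0.01 0.06 1;0 0 0 0 -0.02 0.15 1;0 0 0 0 -0.02 0.25 1;0 0 0 0 -0.02 0.35 1;0 0 0 0 -0.02 0.45 1;0 0 0 0 -0.02 0.5 1;0 0 0 0 -0.02 0.5 1;0 0 0 0 -0.02 0.5 1'
python3 q.py
python3 -m handwheel '0 0 0 0 0 0.05 1;0 0 0 0 0 0.1 1;0 0 0 0 0 0.16 1;0 0 0 0 0 0.22 1;0 0 0 0 0 0.28 1;0 0 0 0 0 0.34 1;0 0 0 0 0 0.38 1;0 0 0 0 0 0.38 1'
python3 q.py
```

```text
t: 10.85
eef_pos: [0.5437, 0.2076, 0.2123]
tool_rot: [0.642, 0.766, -0.0, -0.0]
force: [0.0, 0.1, -5.2]
width: 0.152
[ 0.0219  0.0958 -5.1661] [-0.013  -0.0211  0.0182]
0.015185429748115167 0.0014716514792883456 0.21230615853663581
t: 11.65
eef_pos: [0.5437, 0.2076, 0.2026]
tool_rot: [0.642, 0.766, -0.0, -0.0]
force: [-0.2, -0.6, -5.1]
width: 0.158
[-0.229  -0.5923 -5.0817] [ 0.021  -0.0829 -0.0206]
0.015177815219924486 0.0014912063480769847 0.20257839024393198
```

```bash
python3 -m handwheel '0 0 0 0 0 0.02 1;0 0 0 0 0 0.04 1;0 0 0 0 0 0.06 1;0 0 0 0 0 0.08 1;0 0 0 0 0 0.09 1;0 0 0 0 0 0.1 1;0 0 0 0 0 0.1 1;0 0 0 0 0 0.1 1'
python3 q.py
python3 -m handwheel '0 0 0 0 0 0.01 1;0 0 0 0 0 0.02 1;0 0 0 0 0 0.03 1;0 0 0 0 0 0.03 1;0 0 0 0 0 0.04 1;0 0 0 0 0 0.04 1;0 0 0 0 0 0.04 1;0 0 0 0 0 0.04 1'
python3 q.py
```

```text
t: 12.45
eef_pos: [0.5437, 0.2076, 0.2003]
tool_rot: [0.642, 0.766, -0.0, -0.0]
force: [-0.2, 0.6, -4.3]
width: 0.153
[-0.2247  0.5568 -4.3302] [-0.021  -0.0102  0.043 ]
0.015220809634481523 0.0014739508713356385 0.20030514953676387
t: 13.25
eef_pos: [0.5438, 0.2076, 0.1994]
tool_rot: [0.642, 0.766, 0.0, 0.0]
force: [-1.1, 0.2, -5.2]
width: 0.154
[-1.089   0.17   -5.1764] [-0.0142  0.0766  0.0018]
0.01524555373138537 0.001484714921771409 0.19942219906927372
```

No contact yet. I'll inch down until the weight is taken up.

```bash
python3 -m handwheel '0 0 0 0 0 0.01 1;0 0 0 0 0 0.02 1;0 0 0 0 0 0.03 1;0 0 0 0 0 0.04 1;0 0 0 0 0 0.04 1;0 0 0 0 0 0.04 1;0 0 0 0 0 0.04 1;0 0 0 0 0 0.04 1'
python3 q.py
python3 -m handwheel '0 0 0 0 0 0.01 1;0 0 0 0 0 0.02 1;0 0 0 0 0 0.03 1;0 0 0 0 0 0.03 1;0 0 0 0 0 0.03 1;0 0 0 0 0 0.03 1;0 0 0 0 0 0.03 1;0 0 0 0 0 0.03 1'
python3 q.py
```

```text
t: 14.05
eef_pos: [0.5439, 0.2077, 0.199]
tool_rot: [0.642, 0.766, 0.0, 0.0]
force: [-2.7, -1.4, 2.8]
width: 0.154
[-2.6866 -1.4231  2.8072] [-0.1728  0.5488 -0.0735]
0.01542246514203238 0.0015006100534017874 0.19899729461940485
t: 14.85
eef_pos: [0.544, 0.2077, 0.1989]
tool_rot: [0.642, 0.766, 0.0, 0.0]
force: [-3.7, -1.4, 6.0]
width: 0.153
[-3.6538 -1.3572  6.036 ] [-0.2283  0.8894 -0.0264]
0.015508337799397049 0.0015084463586023703 0.19889239741560505
```

The stud is carrying the load (force changed from -5 to +6 N) at TCP z=0.1989, against 0.1998 predicted for home. I'll check by sight, then release.

```bash
python3 - <<'E'
from h import *
p,d=bot.snapshot("side");cv2.imwrite("pics/s7.png",cv2.resize(p[100:320,120:340],None,fx=2.7,fy=2.7,interpolation=cv2.INTER_CUBIC))
E
python3 -m handwheel '0 0 0 0 0 0 0.6;0 0 0 0 0 0 0.2;0 0 0 0 0 0 -0.3;0 0 0 0 0 0 -0.7;0 0 0 0 0 0 -1;0 0 0 0 0 0 -1;0 0 0 0 0 0 -1;0 0 0 0 0 0 -1'
python3 q.py
```

```text
t: 15.7
eef_pos: [0.5437, 0.2076, 0.1976]
tool_rot: [0.642, 0.766, 0.0, 0.0]
force: [0.4, 1.0, 0.5]
width: 1.002
[0.4145 0.9835 0.466 ] [ 0.0099 -0.0429 -0.0447]
0.015235083397926293 0.0014906264243411294 0.19756532360094423
```

View pics/s7.png

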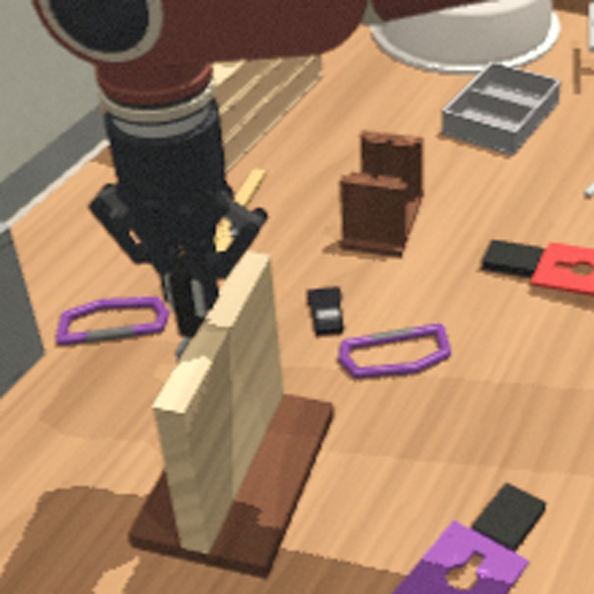

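The side view shows the plate behind the board at crop (185,320), upright in the gripper; the bystanders look unmoved. The fingers are now open, so I'll retreat straight up.

```bash
python3 -m handwheel '0 0 0 0 0 -0.2 -1;0 0 0 0 0 -0.6 -1;0 0 0 0 0 -1.1 -1;0 0 0 0 0 -1.8 -1;0 0 0 0 0 -2.6 -1;0 0 0 0 0 -3.4 -1;0 0 0 0 0 -4 -1;0 0 0 0 0 -4 -1'
python3 - <<'E'
from h import *
np.set_printoptions(precision=1,suppress=True)
st=bot.read_state();p,d=bot.snapshot("wrist");cv2.imwrite("pics/w8.png",p)
s,_=bot.snapshot("side");cv2.imwrite("pics/s8.png",s)
P=cloud("wrist",d,st)*1000
b=np.radians(10.);ex=np.array([np.cos(b),np.sin(b),0]);ey=np.array([-np.sin(b),np.cos(b),0]);B=np.array([529,203.5,0])
Q=np.stack([(P-B)@ex,(P-B)@ey,P[...,2]],-1)
m=(abs(Q[...,0]-15)<20)&(abs(Q[...,1])<50)&(Q[...,2]>236)&(Q[...,2]<255)
r=cv2.minAreaRect(Q[m][:,:2].astype(np.float32));print("grip top",m.sum(),r,np.median(Q[m][:,2]),"expect z 245")
m=(abs(Q[...,0]-13)<8)&(abs(Q[...,1]-35)<5)&(Q[...,2]>60)&(Q[...,2]<178)
m=(abs(Q[...,0]-11)<4)&(Q[...,2]>100)&(Q[...,2]<178)&(Q[...,1]<-45)&(Q[...,1]>-85);print("face",np.median(Q[m][:,0]),m.sum())
E
```

```text
t: 16.5
eef_pos: [0.5451, 0.208, 0.302]
tool_rot: [0.642, 0.766, 0.003, 0.002]
force: [0.4, -0.2, 0.7]
width: 1.0
grip top 1253 ((16.485342025756836, 3.164121627807617), (13.715495109558105, 39.64577102661133), 0.2737989127635956) 243.56019688620313 expect z 245
face 11.046928380595538 45
```

View pics/w8.png

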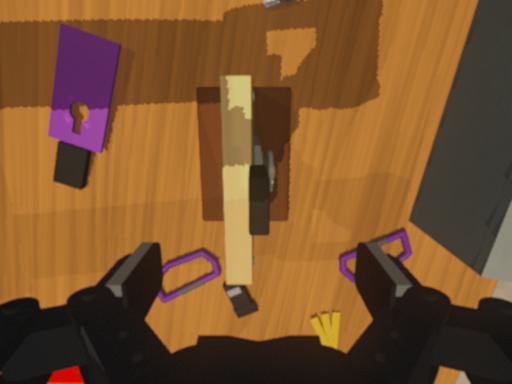

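View pics/s8.png

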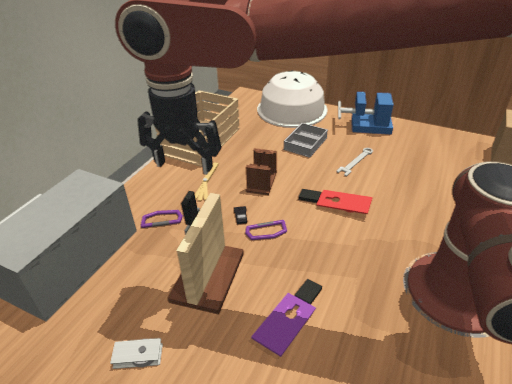

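The plate hangs behind the board's head side at (262,190), grip upright. The grip top is 3 mm off in y, so I'll let things settle and measure the tilt before signing off.

```bash
python3 -m handwheel '0 0 0 0 0 0 -1;0 0 0 0 0 0 -1;0 0 0 0 0 0 -1;0 0 0 0 0 0 -1;0 0 0 0 0 0 -1;0 0 0 0 0 0 -1;0 0 0 0 0 0 -1;0 0 0 0 0 0 -1'
python3 - <<'E'
from h import *
np.set_printoptions(precision=1,suppress=True)
b=np.radians(10.);ex=np.array([np.cos(b),np.sin(b),0]);ey=np.array([-np.sin(b),np.cos(b),0]);B=np.array([529,203.5,0])
for i in range(2):
    st=bot.read_state();p,d=bot.snapshot("wrist")
    P=cloud("wrist",d,st)*1000
    Q=np.stack([(P-B)@ex,(P-B)@ey,P[...,2]],-1)
    m=(abs(Q[...,0]-15)<20)&(abs(Q[...,1])<50)&(Q[...,2]>236)&(Q[...,2]<255)
    r=cv2.minAreaRect(Q[m][:,:2].astype(np.float32));print("grip top",r,np.median(Q[m][:,2]))
    k=Q[m];k=k[abs(k[:,2]-np.median(k[:,2]))<4];f=np.polyfit(k[:,1],k[:,2],1);print("in-plane tilt deg",np.degrees(np.arctan(f[0])))
    m=(abs(Q[...,0]-14.5)<6)&(abs(Q[...,1]-37)<7)&(Q[...,2]>60)&(Q[...,2]<210)
    k=Q[m]
    for z in range(60,210,25):
        j=k[(k[:,2]>z)&(k[:,2]<=z+25)&(k[:,0]>12.5)]
        if len(j)>2:print(z,len(j),"x",np.percentile(j[:,0],[2,98]),"y+",np.percentile(j[:,1],[50,95]))
    m=(abs(Q[...,2]-183)<2.5)&(abs(Q[...,0])<16)&(abs(Q[...,1])<110);print("board top",cv2.minAreaRect(Q[m][:,:2].astype(np.float32)))
E
```

```text
t: 17.4
eef_pos: [0.5437, 0.2076, 0.2976]
tool_rot: [0.642, 0.766, 0.0, 0.0]
force: [0.3, 0.6, -0.0]
width: 1.0
grip top ((16.454917907714844, 3.027219772338867), (13.783628463745117, 40.195594787597656), 0.11103551834821701) 243.5237949782305
in-plane tilt deg -2.5708899060702817
60 7 x [12.9 16.1] y+ [31.5 31.6]
85 3 x [13.1 16.1] y+ [32.2 32.3]
110 9 x [13.1 16.8] y+ [33.2 33.4]
135 9 x [13.2 16.8] y+ [33.9 34.3]
160 64 x [13.3 18.1] y+ [33.8 35.4]
board top ((1.3129949569702148, -0.9788055419921875), (28.8950252532959, 179.70932006835938), 0.0554446205496788)
grip top ((16.414356231689453, 2.7330799102783203), (13.810437202453613, 40.35567092895508), 0.34344422817230225) 243.59549829222175
in-plane tilt deg -2.5712169392981434
60 7 x [12.9 16.1] y+ [31.5 31.6]
85 4 x [13.1 16.1] y+ [32.3 32.3]
110 9 x [13.1 16.8] y+ [33.3 33.4]
135 10 x [13.2 16.9] y+ [34.1 34.3]
160 65 x [13.3 18.1] y+ [33.8 35.4]
board top ((1.3221206665039062, -1.0563888549804688), (28.914867401123047, 179.814697265625), 0.068604476749897)
```

The plate is at rest: two readings agree, tilt is about 2°, seat z is about 164 and plate mid-plane x is about 16. I'll hand it in.

```bash
python3 -c "
from station import bot
print(bot.sign_off())"
```

```text
the job is handed in; nothing more can be done
None
```

The grey pulley plate is hanging on the stud, released, and the job is handed in (about 17.5 s used of the 69 s). I lifted it out of the rack, found the stud with the wrist camera at y ≈ 0 and slipped the keyhole over the head without any contact force. I then slid the plate down until the stud took the load, opened the fingers and backed straight up.

**Last checks**
- **Force:** when the plate came home, the wrist force changed by only about 11 N. Nothing I read came near 30 N.
- **Position:** the seat is at z ≈ 164 mm (allowed 162–168). The mid-plane is at x ≈ 16 mm (allowed 11–19.5).
- **Home height:** the plate met the stud about 1 mm lower than I had predicted.
- **At rest:** two successive readings agreed, and the gripper was about 10 cm above where it let go.
- **Bystanders:** they looked unmoved in the last pictures, but I did not measure them.

**What disagreed:** after release the plate leans about 2–2.5° in its own plane, so the top of the grip sits about 3 mm off centre. That is within the 0.12 rad (about 7°) limit.

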